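# Empty the stretcher-form rack

## Task

Clear the covered rack of its shoe-stretcher forms: lift the drop bars out of their keeper and out of the way, draw every form out through the front and lay it on the floor of the steel tray, none on top of another, then swing both bars back so that they drop fully into the keeper. Leave the hammer, the jar and the rubber heel on the bench alone.

Things in the scene. Friction and masses are not known exactly. Their poses are not given: they have to be found in the camera images.
- rack: Fixed green steel rack, roofed, four bays open only at the front; 288 mm wide (y), 66 deep, 58 tall. Origin: middle of the front face, on the bench; +x points into it, away from the robot (forms come out along -x), +y is left. Bay centres at y = +107, +41, -41, -107 mm, each 58 wide, 49 high inside; the 4 mm floor plate ends at the front face. Bars hinge on ears at y = +-152 mm.
- keeper (a point): Middle of the keeper that both bars' free ends drop into: a steel U trough at the rack's middle, at rack x = -8, y = 0, z = 44 mm; 16 mm wide (y), reaching 22 mm out from the front face, its front prong's top 58 mm above the bench.
- bar_left (a joint): Angle of the left drop bar: steel, 150 x 14 x 10 mm, 0.15 kg, blocking the two left bays (form1, form2). Hinged at its outer end about the rack's x, at rack y = +152, z = 44 mm. 0 = level, down in the keeper; grows as the free end rises; pi/2 upright; 3.0 = stop, folded over, outside the rack. Gravity moves it: let go below pi/2 it falls shut, above pi/2 it falls open and stays.
- bar_left_pin (a point): Grasp point on the left bar's handle: a round steel pin, 16 mm diameter, 111 mm along the bar from the hinge, pointing to the rack's -x. It spans rack x = -13 to -63 mm, this point is at x = -42 mm. Bar down: z = 44 mm, right above the tang of the form next to the middle (tang top at 28 mm).
- bar_right (a joint): Angle of the right drop bar: steel, 150 x 14 x 10 mm, 0.15 kg, blocking the two right bays (form3, form4). Hinged at its outer end about the rack's x, at rack y = -152, z = 44 mm. 0 = level, down in the keeper; grows as the free end rises; pi/2 upright; 3.0 = stop, folded over, outside the rack. Gravity moves it: let go below pi/2 it falls shut, above pi/2 it falls open and stays.
- bar_right_pin (a point): Grasp point on the right bar's handle: a round steel pin, 16 mm diameter, 111 mm along the bar from the hinge, pointing to the rack's -x. It spans rack x = -13 to -63 mm, this point is at x = -42 mm. Bar down: z = 44 mm, right above the tang of the form next to the middle (tang top at 28 mm).
- form1: Stretcher form, at first in the bay at rack y = +107 mm (or absent): D-shaped beech block, x = -24 to +26, 52 wide, 46 mm tall, 0.1 kg, with a steel tang on its flat front: 12 wide (y), z = 10 to 24, x = -24 to -66 mm. Origin: under the block's middle, z up. In the bay it stands on the floor, front 2 to 6 mm inside, tang out along rack -x, 3 mm under the roof.
- form1_centre (a point): Middle of form1's block, 23 mm above its underside.
- form2: Stretcher form, at first in the bay at rack y = +41 mm (or absent): D-shaped beech block, x = -24 to +26, 52 wide, 46 mm tall, 0.1 kg, with a steel tang on its flat front: 12 wide (y), z = 10 to 24, x = -24 to -66 mm. Origin: under the block's middle, z up. In the bay it stands on the floor, front 2 to 6 mm inside, tang out along rack -x, 3 mm under the roof.
- form2_centre (a point): Middle of form2's block, 23 mm above its underside.
- form3: Stretcher form, at first in the bay at rack y = -41 mm (or absent): D-shaped beech block, x = -24 to +26, 52 wide, 46 mm tall, 0.1 kg, with a steel tang on its flat front: 12 wide (y), z = 10 to 24, x = -24 to -66 mm. Origin: under the block's middle, z up. In the bay it stands on the floor, front 2 to 6 mm inside, tang out along rack -x, 3 mm under the roof.
- form3_centre (a point): Middle of form3's block, 23 mm above its underside.
- form4: Stretcher form, at first in the bay at rack y = -107 mm (or absent): D-shaped beech block, x = -24 to +26, 52 wide, 46 mm tall, 0.1 kg, with a steel tang on its flat front: 12 wide (y), z = 10 to 24, x = -24 to -66 mm. Origin: under the block's middle, z up. In the bay it stands on the floor, front 2 to 6 mm inside, tang out along rack -x, 3 mm under the roof.
- form4_centre (a point): Middle of form4's block, 23 mm above its underside.
- tray: Loose flat open steel tray on the bench between robot and rack: 152 mm (x) by 320 mm (y) outside, 22 mm tall, walls and floor 5 mm thick, 0.9 kg. Origin: centre of its underside; z up. It has room for four forms side by side 70 mm apart along its y.
- hammer: Hammer with wooden handle, 260 mm, lying on the bench to the left; not to be touched. Origin about the middle of its length.
- polish_jar: Amber jar of polish with a metal cap, 68 mm diameter, 50 mm tall, standing on the bench to the right; not to be touched. Origin under its middle.
- heel: Black rubber heel, D-shaped, about 63 by 60 by 24 mm, on the bench to the right; not to be touched. Origin under its middle.

How it is judged:
At the end, for the whole second after the job is handed in: Every form that is present lies at rest on the tray's floor: the middle of its block within 71 mm (x) and 155 mm (y) of the tray's middle and less than 46 mm above the tray's underside; the tray stands flat on the bench; both bars are within 0.05 rad of fully down in the keeper (x of form1_centre in the frame of tray between -0.071 and 0.071 m and y of form1_centre in the frame of tray between -0.155 and 0.155 m and z of each of form1_centre, form2_centre, form3_centre, form4_centre in the frame of tray below 0.046 m and linear speed of each of form1, form2, form3, form4 below 0.02 m/s and x of form2_centre in the frame of tray between -0.071 and 0.071 m and y of form2_centre in the frame of tray between -0.155 and 0.155 m and x of form3_centre in the frame of tray between -0.071 and 0.071 m and y of form3_centre in the frame of tray between -0.155 and 0.155 m and x of form4_centre in the frame of tray between -0.071 and 0.071 m and y of form4_centre in the frame of tray between -0.155 and 0.155 m and value of joint each of bar_left, bar_right below 0.05 rad and angle between tray's own z axis and vertical below 0.06 rad and height (world z) of tray below 0.01 m); the robot touches nothing.
It fails at once if hammer is moved more than 30 mm (distance of hammer from where it was at the start of the episode above 0.03 m).
It fails at once if polish_jar is moved more than 30 mm (distance of polish_jar from where it was at the start of the episode above 0.03 m).
It fails at once if heel is moved more than 30 mm (distance of heel from where it was at the start of the episode above 0.03 m).
Of form1, form2, form3, form4 only 3 to 4 are there at a start; the rules pass over those that are not, and their reading is None.
At some moment in a run one of tray may be knocked a few centimetres aside while the robot is not near it.
Once in a run the grip may slacken for a moment while it holds something.
It also fails if it takes over 192 s, if anything falls off the work surface, if the arm or the gripper's body presses on something with over 40 N, if the wrist force passes 120 N, or if a joint passes its speed limit or range.

## Robot

A 6-joint arm with a two-finger parallel gripper is mounted at the origin on the work surface. World frame = base frame: x ahead of the robot, y to its left, z up, the work surface at z = 0. Lengths are in m, angles in rad, forces in N, time in s.
With the tool pointing down it reaches from about 0.15 to 0.775 m from the base axis. Payload 6.1 kg.
Tool frame: the origin (TCP) lies between the finger pads; the fingertips stand 22 mm ahead of it and the grasp point (between the pads) lies 3 mm ahead of it; z points along the fingers, x is the direction in which the jaws open and shut, and the axes are right-handed (so a half turn about z gives the same grasp; the last joint's range is limited). The gripper opens to 85 mm and grips with 20 to 120 N. Pads are 22 mm wide; open, the fingers measure 114 mm over their backs; the gripper's body (76 mm by 85 mm) begins 54 mm behind the grasp point. The pads swing forward as they close: fully open they stand 13 mm farther back than shut.
Start: joints at [-1.267, 0.126, -0.04, 1.405, 0, 1.571], TCP at [0.157, -0.501, 0.253] pointing down, gripper open.
Joint ranges: [-2.72, 2.72], [-0.95, 1.95], [-1.27, 1.35], [-1.78, 2.02], [-1.46, 1.47], [-3.14, 3.14]. Speed limits (rad/s): [2.39, 2.39, 3.01, 3.14, 3.14, 3.14].

## Interface

Orientations are given as a 3x3 rotation matrix whose columns are the frame's x, y, z axes.
In Python, from workcell import ctrl, fingers, readout, snapshot, boxes_of gives the robot as it stands. Calls block until the motion is done:
- ctrl.movep(position, orientation): joint-space move of the TCP to a pose.
- ctrl.move_l(position, attitude=None, v=0.15, force_limit=None): straight line of the TCP; attitude=None keeps the orientation; v is the mean speed in m/s. With force_limit (N) it stops when the force on the tool has changed by that much, and returns True; else False.
- ctrl.move_joints(angles): joint-space move.
- fingers.command_gripper(opening, effort=None): finger opening in m; effort is the grip in N (None keeps the last); returns when the fingers have stopped.
- ctrl.dwell(seconds).
- ctrl.solve_ik(position, orientation): joint angles nearest the present ones, or None.
- readout.state(): the state.
- snapshot(name): name is "side" or "top"; returns a dict with "pixels" (400x640x3 uint8, red, green, blue), "intrinsics" (3x3 intrinsics, pixels), "extrinsics" (4x4, takes a point from world to camera coordinates). Camera axes: x right, y up, looking along -z (the intrinsics and any distortion apply to the point x, -y, -z); pixel columns grow to the right and rows downward; lengths in m; the calibration is good to about 2 mm. A picture is of the moment at which its call begins. There is no depth.
A pose or a line that the arm cannot do raises ctrl.PlanningError and nothing moves.
- ctrl.sign_off(): hands the job in, once; it reports no verdict.
Trained networks look in the newest picture that a camera, given by its name, has taken for a name from the list of things; names that differ only in an ending like _2 or _b are one class to them, and where a whole thing is asked for, a point or a joint stands for the part that bears it (a point fixed in the world has none). Each returns a list of dicts, best first, with "p" (0 to 1); they miss things now and then, are a little off and sometimes report something else, mostly with a low value. They report only what shows in the picture. A call takes as long as a camera call.
- boxes_of(camera, name): "at" ([column, row] in pixels, amid what is visible of it).
The state is a dict: "time_s": time; "joint_positions": joint angles; "joint_velocities": joint speeds; "joint_efforts": joint torques, N m; "tcp_pos": TCP position; "ee_rot": TCP orientation; "wrist_force": force on the tool from outside, world axes, zero at the start; "torque": the same for the moment, N m; "opening": finger opening in m.
Only numpy, scipy, OpenCV 4.12 (cv2) and the standard library are available. Lean on these libraries where they do the work, as an engineer would, in place of code of your own. Each camera call takes 0.05 s, during which the arm holds its last target.

## Working session

There is one attempt and no reset: what is moved stays moved. The work goes in short steps, each a Python script; the robot and the scene stay as the last script left them, time stands still between calls to the robot, and variables do not carry over. Pictures are saved under pics/ and viewed, and the job is handed in when it is done.

```bash
mkdir -p pics; ls; python3 - <<'E'
from workcell import ctrl, fingers, readout, snapshot, boxes_of
import cv2,numpy as np
for c in("side","top"):
    s=snapshot(c); cv2.imwrite(f"pics/{c}0.png",s["pixels"][:,:,::-1])
    print(c,np.round(s["intrinsics"],2).tolist(),np.round(s["extrinsics"],4).tolist(),[k for k in s])
    for n in ["rack","keeper","bar_left","bar_right","bar_left_pin","bar_right_pin","form1","form1_centre","form2","tray","hammer","polish_jar","heel"]:
        try: print(n,[(np.round(d["at"],1).tolist(),round(d["p"],2)) for d in boxes_of(c,n)][:6])
        except Exception as e: print(n,e)
print(readout.state())
E
```

```text
pics
side [[380.18, 0.0, 322.07], [0.0, 380.18, 203.19], [0.0, 0.0, 1.0]] [[-0.7521, -0.6587, 0.0205, 0.3985], [0.4301, -0.467, 0.7726, -0.289], [-0.4994, 0.5899, 0.6346, -0.7289], [0.0, 0.0, 0.0, 1.0]] ['pixels', 'intrinsics', 'extrinsics']
rack [([265.6, 203.9], 0.79), ([359.5, 235.0], 0.65)]
keeper [([265.9, 205.2], 0.9)]
bar_left [([259.6, 216.7], 0.73), ([267.7, 203.6], 0.66)]
bar_right [([303.4, 188.8], 0.54)]
bar_left_pin [([263.5, 220.4], 0.9), ([296.6, 193.0], 0.19)]
bar_right_pin [([295.1, 195.4], 0.85), ([204.0, 362.0], 0.62)]
form1 [([295.5, 203.6], 0.51), ([253.0, 233.4], 0.46), ([263.9, 205.1], 0.42), ([271.6, 219.0], 0.41)]
form1_centre [([255.2, 233.5], 0.64)]
form2 [([295.5, 203.6], 0.51), ([253.0, 233.4], 0.46), ([263.9, 205.1], 0.42), ([271.6, 219.0], 0.41)]
tray [([360.0, 233.3], 0.61), ([263.4, 215.5], 0.38)]
hammer []
polish_jar [([423.1, 175.1], 0.83)]
heel [([255.7, 232.5], 0.73), ([407.3, 152.1], 0.62)]
top [[408.45, 0.0, 323.56], [0.0, 408.45, 198.98], [0.0, 0.0, 1.0]] [[0.0191, -0.9998, 0.0095, -0.0129], [0.9946, 0.02, 0.102, -0.5798], [-0.1022, 0.0075, 0.9
[... 712 characters left out ...]
e+00,
       -2.79514017e-05,  1.57079750e+00]), 'joint_velocities': array([ 0.00063191,  0.0004798 ,  0.00070412, -0.00063387, -0.00096241,
       -0.00115632]), 'joint_efforts': array([-8.60577857e-04, -4.35713732e+01,  3.53077483e+01,  1.65829308e-03,
       -7.57858152e-05, -6.98630572e-06]), 'tcp_pos': array([ 0.15704932, -0.50093398,  0.25328732]), 'ee_rot': array([[ 2.99168252e-01, -9.54200375e-01, -3.58647182e-05],
       [-9.54200375e-01, -2.99168253e-01,  2.09604115e-05],
       [-3.07300176e-05,  2.79514379e-05, -9.99999999e-01]]), 'wrist_force': array([-0.30625272,  0.92779935,  0.83897081]), 'torque': array([-0.03064092,  0.03806137, -0.01583438]), 'opening': 0.0853816166828939}
```

View pics/side0.png

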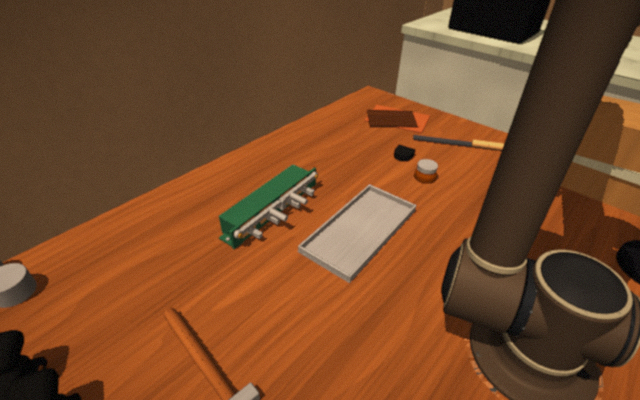

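View pics/top0.png

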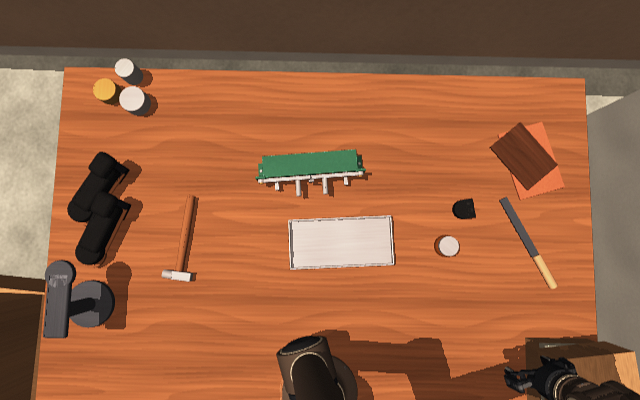

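```bash
python3 - <<'E'
import cv2
s=cv2.imread("pics/side0.png");t=cv2.imread("pics/top0.png")
cv2.imwrite("pics/side0z.png",cv2.resize(s[130:280,180:380],None,fx=4,fy=4,interpolation=cv2.INTER_CUBIC))
cv2.imwrite("pics/top0z.png",cv2.resize(t[140:290,240:440],None,fx=4,fy=4,interpolation=cv2.INTER_CUBIC))
E
```

```text
(no output)
```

View pics/side0z.png

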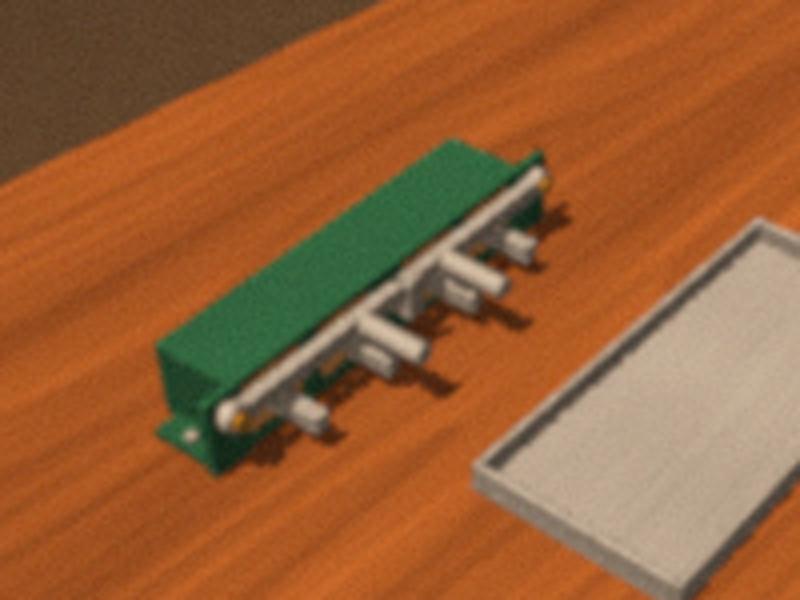

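View pics/top0z.png

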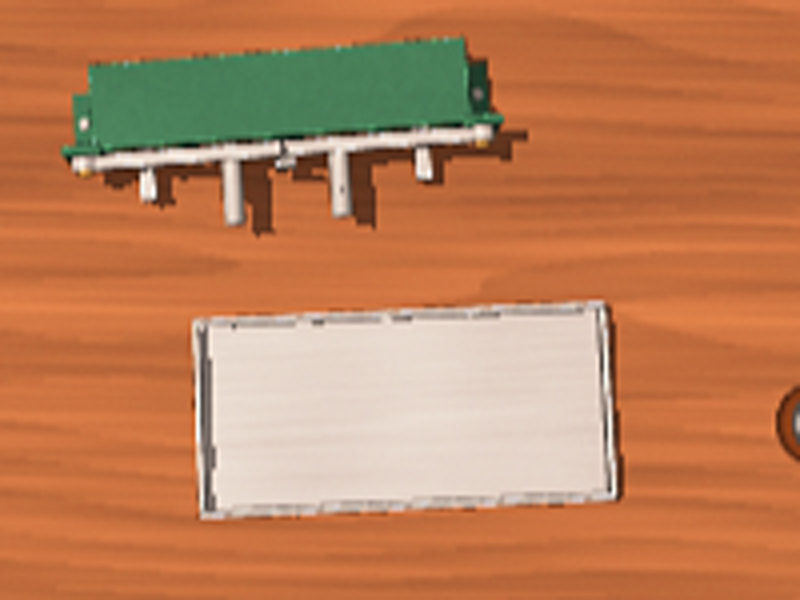

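Side zoom: four tangs are visible (two outer ones, two under the pins), so all four forms seem present and both bars are down. The top view shows the rack and tray slightly yawed. I'll fit the poses from picked features in both cameras.

```bash
cat > h.py <<'E'
from workcell import ctrl, fingers, readout, snapshot, boxes_of
import cv2,numpy as np
from scipy.optimize import least_squares
def proj(s,P):
    P=np.atleast_2d(P); E=s["extrinsics"]; c=P@E[:3,:3].T+E[:3,3]
    K=s["intrinsics"]; q=np.c_[c[:,0],-c[:,1],-c[:,2]]; 
    u=q@K.T; return u[:,:2]/u[:,2:]
def w(p,L):  # planar pose (x,y,yaw)
    L=np.atleast_2d(L).astype(float); c,s=np.cos(p[2]),np.sin(p[2])
    return np.c_[p[0]+c*L[:,0]-s*L[:,1],p[1]+s*L[:,0]+c*L[:,1],L[:,2]]
def save(s,name,box=None,f=4,pts=None):
    im=s["pixels"][:,:,::-1].copy()
    x0,y0,x1,y1=box or (0,0,640,400); f=f if box else 1
    im=cv2.resize(im[y0:y1,x0:x1],None,fx=f,fy=f,interpolation=cv2.INTER_CUBIC)
    if pts is not None:
        for a in pts: cv2.drawMarker(im,(int((a[0]-x0+.5)*f),int((a[1]-y0+.5)*f)),(255,0,255),cv2.MARKER_CROSS,9,1)
    cv2.imwrite(f"pics/{name}.png",im)
E
python3 - <<'E'
from h import *
st=snapshot("top");ss=snapshot("side")
u=lambda x0,y0,l:np.array([(x0+a/4-.5,y0+b/4-.5) for a,b in l])
rT=[(.066,.144,.058),(.066,-.144,.058),(-.063,.041,.044),(-.063,-.041,.044)]; pT=u(240,140,[(90,65),(464,38),(235,222),(343,215)])
rS=[(.066,.144,.058),(.066,-.144,.058),(-.063,.041,.044),(-.063,-.041,.044)]; pS=u(180,130,[(158,345),(455,140),(420,350),(500,283)])
f=lambda p,k=(1,1):np.r_[k[0]*(proj(st,w(p,rT))-pT).ravel(),k[1]*(proj(ss,w(p,rS))-pS).ravel()]
for k in((1,1),(1,0),(0,1)):
    r=least_squares(f,[.6,0,0],kwargs=dict(k=k)); print(k,r.x.round(4),f(r.x).round(1))
    if k==(1,1):R=r.x
tT=[(.076,.16,.022),(.076,-.16,.022),(-.076,-.16,.022),(-.076,.16,.022)]
qT=u(240,140,[(195,320),(605,303),(620,497),(203,517)])
tS=[(.076,.16,.022),(.076,-.16,.022)];qS=u(180,130,[(478,465),(760,220)])
g=lambda p,k=(1,1):np.r_[k[0]*(proj(st,w(p,tT))-qT).ravel(),k[1]*(proj(ss,w(p,tS))-qS).ravel()]
for k in((1,1),(1,0),(0,1)):
    r=least_squares(g,[.45,0,0],kwargs=dict(k=k)); print(k,r.x.round(4),g(r.x).round(1))
    if k==(1,1):T=r.x
np.savez("pose.npz",R=R,T=T)
mr=[(x,y,z) for x in(0,.066) for y in(-.144,.144) for z in (0,.058)]+[(-.063,.041,.044),(-.063,-.041,.044),(-.013,.152,.044),(-.013,-.152,.044),(-.022,0,.058)]+[(-.038,y,.028) for y in(.107,.041,-.041,-.107)]
mt=[(x,y,z) for x in(-.076,.076) for y in(-.16,.16) for z in (0,.022)]
for n,s,b in(("top",st,(240,140,440,290)),("side",ss,(180,130,380,280))):
    save(s,n+"_fit",b,4,np.r_[proj(s,w(R,mr)),proj(s,w(T,mt))])
E
```

```text
(1, 1) [0.6544 0.0397 0.0932] [-0.2 -0.4  0.5 -0.3  0.4  0.4  0.2  0.2 -1.4 -0.9 -1.  -1.1  0.8  1.
  1.   1.3]
(1, 0) [0.6544 0.0405 0.0928] [-0.5 -0.4  0.3 -0.3  0.2  0.4 -0.   0.2 -1.6 -0.8 -1.2 -1.   0.6  1.2
  0.8  1.4]
(0, 1) [0.6547 0.0389 0.0936] [ 0.1 -0.5  0.8 -0.4  0.7  0.3  0.5  0.1 -1.2 -1.1 -1.  -1.3  1.   0.8
  1.1  1.1]
(1, 1) [ 0.4486 -0.0581  0.0663] [-0.2  0.4  0.7 -0.2  0.2  0.9 -0.2  1.  -1.  -0.4 -0.5 -1. ]
(1, 0) [ 0.4501 -0.0577  0.0655] [-0.3 -0.2  0.6 -0.7  0.   0.4 -0.4  0.4 -1.7 -0.7 -1.  -1.2]
(0, 1) [ 0.4455 -0.0578  0.0671] [-0.3  1.4  0.6  0.7  0.1  1.9 -0.4  2.  -0.2  0.3  0.2 -0.6]
```

View pics/top_fit.png

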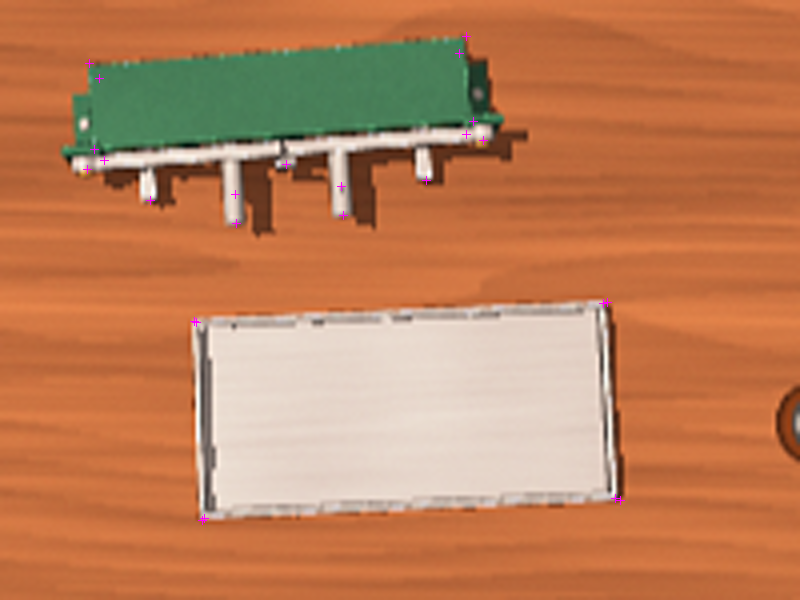

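View pics/side_fit.png

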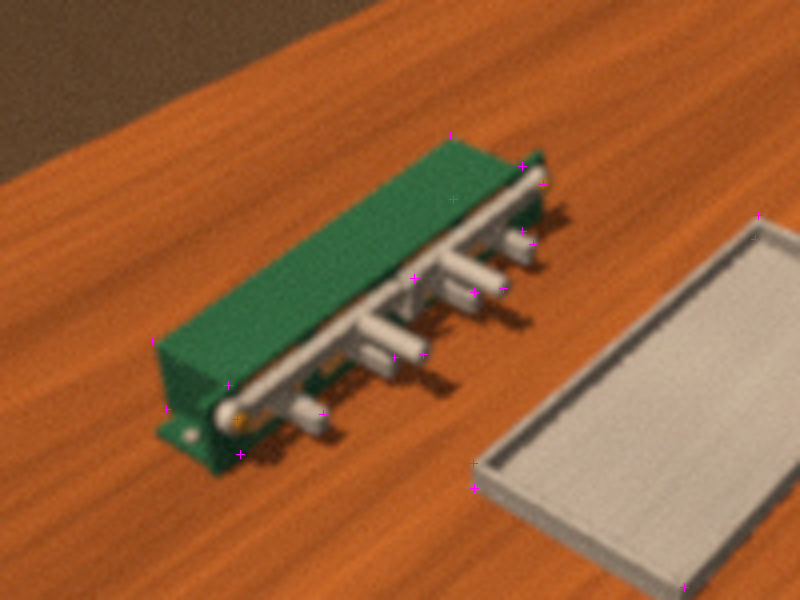

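Both fits agree within about 1 px in each camera, and all four tang marks line up with the picture. Next I open the left bar.

```bash
cat >> h.py <<'E'
try:
    _z=np.load("pose.npz"); R=_z["R"]; T=_z["T"]
except Exception: pass
def down(yaw,sg=1):
    x=np.array([-np.sin(yaw),np.cos(yaw),0])*sg; z=np.array([0,0,-1.]); return np.c_[x,np.cross(z,x),z]
def best(yaw,pos):
    o=[]
    for sg in(1,-1):
        q=ctrl.solve_ik(pos,down(yaw,sg))
        if q is not None:o.append((abs(q[5]),sg))
    return down(yaw,min(o)[1])
def rw(x,y,z): return w(R,[(x,y,z)])[0]
def log(m=""):
    s=readout.state(); print(m,"t%.1f"%s["time_s"],"F",s["wrist_force"].round(1),"tcp",s["tcp_pos"].round(4),"op %.4f"%s["opening"],flush=True)
def pin(side,th,x=-.045,dz=.007): # TCP for pin at th
    r=.111; return rw(x,side*(.152-r*np.cos(th)),.044+r*np.sin(th)+dz)
def arc(side,a,b,n,v=.12,**k):
    for th in np.linspace(a,b,n+1)[1:]: ctrl.move_l(pin(side,th),v=v,**k)
E
cat > openbar.py <<'E'
import sys
from h import *
sd=int(sys.argv[1])
p=pin(sd,0); O=best(R[2],p)
fingers.command_gripper(.04,30)
ctrl.movep(p+[0,0,.09],O); log("above")
print(ctrl.move_l(p,v=.12,force_limit=15)); log("at")
fingers.command_gripper(.0,30); log("grip")
arc(sd,0,.3,2,.06); log(".3")
arc(sd,.3,1.6,6); log("1.6")
s=snapshot("side"); save(s,f"bar{sd}_mid",(180,80,380,230))
arc(sd,1.6,2.9,6); log("2.9")
fingers.command_gripper(.03); ctrl.move_l(readout.state()["tcp_pos"]+[0,0,.1],v=.2); log("up")
E
python3 openbar.py 1
```

```text
above t4.6 F [-0.  -0.   0.6] tcp [0.6059 0.0755 0.1412] op 0.0400
False
at t5.5 F [ 0.4  0.4 -0. ] tcp [0.6062 0.0763 0.0518] op 0.0400
grip t5.9 F [-0.8  4.2  4.2] tcp [0.6063 0.0772 0.0521] op 0.0149
.3 t6.7 F [ 4.6  2.2 -4.3] tcp [0.6059 0.0812 0.0836] op 0.0143
1.6 t8.8 F [-2.1 -0.4 13.7] tcp [0.5953 0.1904 0.1641] op 0.0143
2.9 t11.0 F [ 2.4 -1.  -0.2] tcp [0.5853 0.2944 0.077 ] op 0.0146
up t11.9 F [-0.4 -0.5 -0.1] tcp [0.5847 0.2941 0.1769] op 0.0300
```

```bash
python3 - <<'E'
from h import *
save(snapshot("top"),"tA",(200,130,400,280));
E
```

```text
(no output)
```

View pics/tA.png

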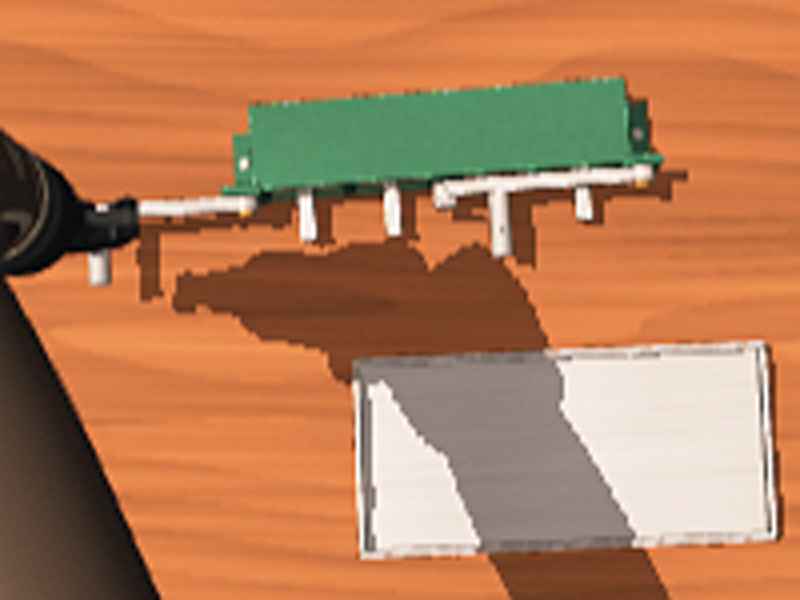

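View pics/bar1_mid.png

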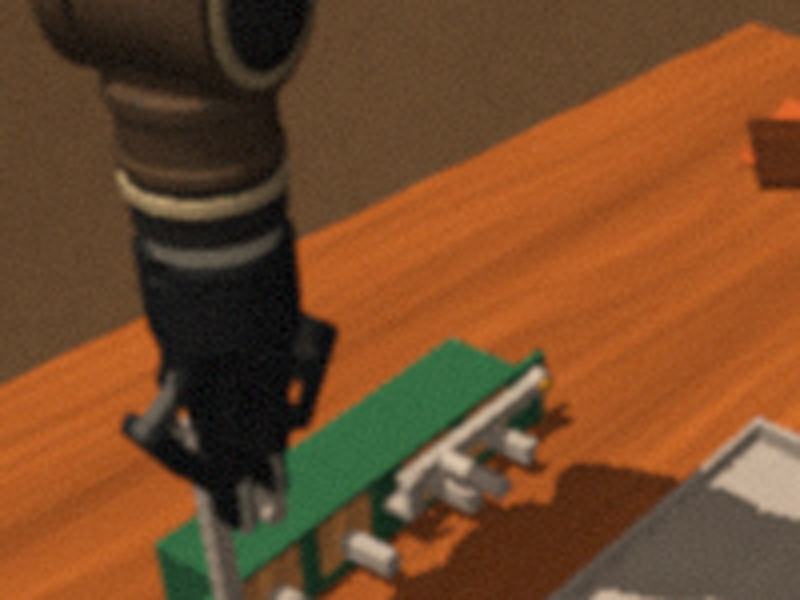

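The left bar lies folded outward in the top view (pin near zoom pixel 97,270). Form1 and form2 are both unblocked with their tangs visible. Now the right bar.

```bash
python3 openbar.py -1 && python3 - <<'E'
from h import *
ctrl.move_l(readout.state()["tcp_pos"]+[-.12,0,0.05],v=.3)
s=snapshot("top");save(s,"tB",(200,130,400,280),4,proj(s,np.r_[w(T,[(x,y,.022) for x in(-.076,.076) for y in(-.16,.16)]),w(R,[(-.038,y,.028) for y in(.107,.041,-.041,-.107)])]))
s=snapshot("side");save(s,"sB",(180,130,380,280))
E
```

```text
above t13.4 F [-0.5  0.2  0.2] tcp [ 0.6136 -0.0044  0.1412] op 0.0401
False
at t14.3 F [-0.   0.3  0.2] tcp [ 0.6139 -0.005   0.0518] op 0.0403
grip t14.6 F [-0.6  4.9  4.3] tcp [ 0.614  -0.0045  0.0521] op 0.0148
.3 t15.5 F [ 2.5  8.4 -0.4] tcp [ 0.6143 -0.0086  0.0841] op 0.0148
1.6 t17.6 F [-0.2  0.8 10. ] tcp [ 0.6252 -0.1201  0.1643] op 0.0149
2.9 t19.7 F [ 7.   2.1 -1.3] tcp [ 0.6338 -0.2237  0.0749] op 0.0149
up t20.6 F [0.2 1.  0.2] tcp [ 0.6323 -0.2235  0.1755] op 0.0301
```

View pics/tB.png

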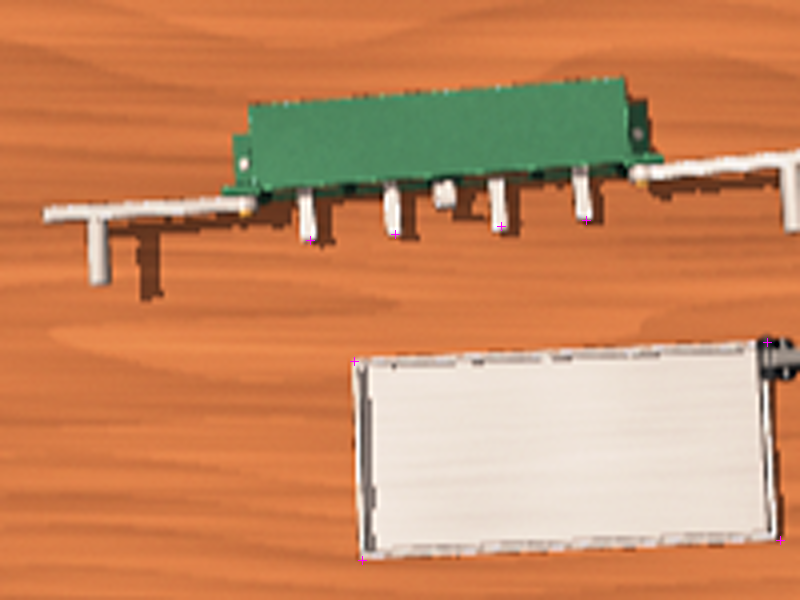

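View pics/sB.png

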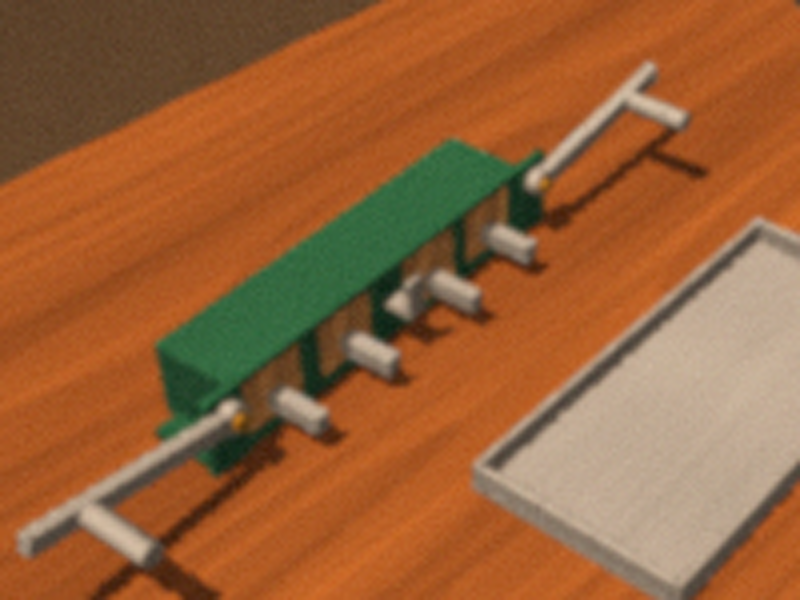

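All four forms are present, both bars are open, and the tray matches the overlay. Pulling form1 now, then checking the grip and the tray before placing it.

```bash
cat > pull.py <<'E'
import sys
from h import *
i=int(sys.argv[1]); y=[.107,.041,-.041,-.107][i-1]
O=best(R[2],rw(-.028,y,.1))
fingers.command_gripper(.026,70)
ctrl.movep(rw(-.028,y,.12),O); print(ctrl.move_l(rw(-.028,y,.030),v=.12,force_limit=12)); log("down")
fingers.command_gripper(0,70); log("grip")
ctrl.move_l(rw(-.028,y,.031),v=.03)
hit=ctrl.move_l(rw(-.105,y,.031),v=.10,force_limit=25); log("pulled %s"%hit)
ctrl.move_l(rw(-.115,y,.10),v=.15); log("lifted")
s=snapshot("top");save(s,f"pt{i}",(200,130,400,280),4,proj(s,w(T,[(x,yy,.022) for x in(-.076,.076) for yy in(-.16,.16)])))
s=snapshot("side");save(s,f"ps{i}",(180,130,420,290),3)
E
python3 pull.py 1
```

```text
False
down t23.9 F [ 1.4 -0.3 -0.2] tcp [0.6171 0.1436 0.0309] op 0.0258
grip t24.2 F [-0.7 -0.4  3.8] tcp [0.6173 0.1438 0.0313] op 0.0103
pulled False t25.4 F [-0.6 -0.4 -1.6] tcp [0.5403 0.1366 0.031 ] op 0.0102
lifted t26.0 F [-0.6  0.1 -1.9] tcp [0.53   0.1355 0.0995] op 0.0103
```

View pics/pt1.png

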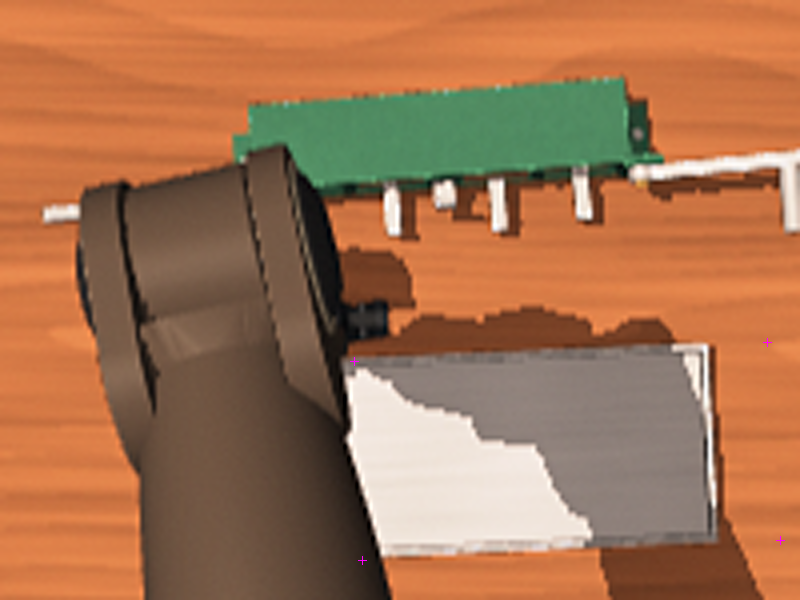

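View pics/ps1.png

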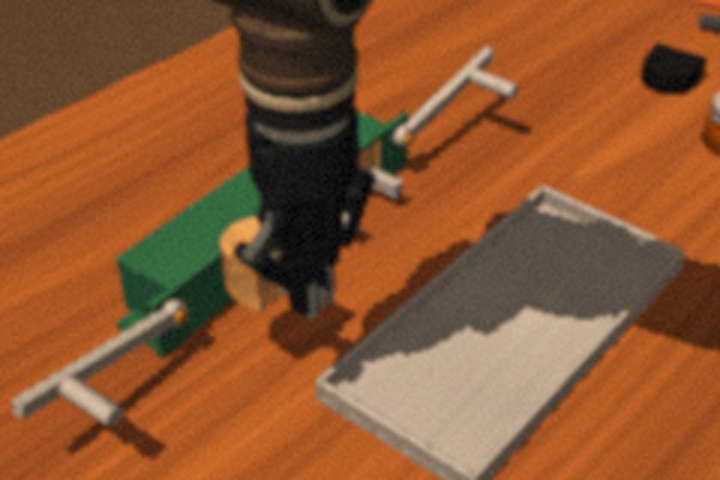

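The tray was knocked: the right rim corners are now at zoom (708,345) and (717,540), against the old marks at 767 and 780. Form1 is held level. I'll refit the tray and place the form.

```bash
cat > fitT.py <<'E'
from h import *
def fit(topz,sidez,bt=(200,130,4),bs=(180,130,3)):
    st=snapshot("top");ss=snapshot("side")
    C={"fl":(.076,.16,.022),"fr":(.076,-.16,.022),"nr":(-.076,-.16,.022),"nl":(-.076,.16,.022)}
    def u(b,d): return np.array([(b[0]+a[0]/b[2]-.5,b[1]+a[1]/b[2]-.5) for a in d.values()])
    def g(p):
        r=[]
        if topz: r.append((proj(st,w(p,[C[k] for k in topz]))-u(bt,topz)).ravel())
        if sidez: r.append((proj(ss,w(p,[C[k] for k in sidez]))-u(bs,sidez)).ravel())
        return np.concatenate(r)
    r=least_squares(g,T); print(r.x.round(4),g(r.x).round(1))
    np.savez("pose.npz",R=R,T=r.x); return r.x
E
cat > place.py <<'E'
import sys
import h
from h import *
i=int(sys.argv[1]); y=[.105,.035,-.035,-.105][i-1]
T=np.load("pose.npz")["T"]
# form origin target tray x=+.022 ; gripper at form x -.056
def tw(z): return w(T,[(.022-.056,y,z)])[0]
O=best(T[2],tw(.1))
ctrl.move_l(tw(.105),O,v=.2); log("over")
ctrl.move_l(tw(.045),v=.15)
hit=ctrl.move_l(tw(.030),v=.04,force_limit=6); log("set %s"%hit)
fingers.command_gripper(.03); ctrl.move_l(tw(.13),v=.2); log("away")
E
python3 - <<'E'
from fitT import *
fit({"fr":(708,345),"nr":(717,540)},{"fl":(320,384),"fr":(545,188),"nr":(684,254)})
E
python3 place.py 1; python3 pull.py 2; 
```

```text
[ 0.4438 -0.0106  0.0727] [-0.5  0.2  0.5  1.1 -0.8  0.1 -1.  -0.8  1.  -0.9]
over t27.0 F [ 0.7  0.3 -1.1] tcp [0.4033 0.0919 0.1053] op 0.0102
set True t27.9 F [-0.8  0.9  5.9] tcp [0.4032 0.0921 0.032 ] op 0.0105
away t28.9 F [-0.3 -0.8 -0.6] tcp [0.4019 0.0915 0.1292] op 0.0301
True
down t30.7 F [-4.3 -0.5  6.1] tcp [0.6201 0.0779 0.0347] op 0.0263
grip t31.0 F [-3.1  0.4  7.1] tcp [0.6205 0.0777 0.0352] op 0.0098
pulled False t32.1 F [-5.9 -0.7  7.2] tcp [0.5454 0.0708 0.0312] op 0.0101
lifted t32.8 F [ 1.  -0.4 -1.5] tcp [0.536  0.0698 0.0991] op 0.0098
```

View pics/pt2.png

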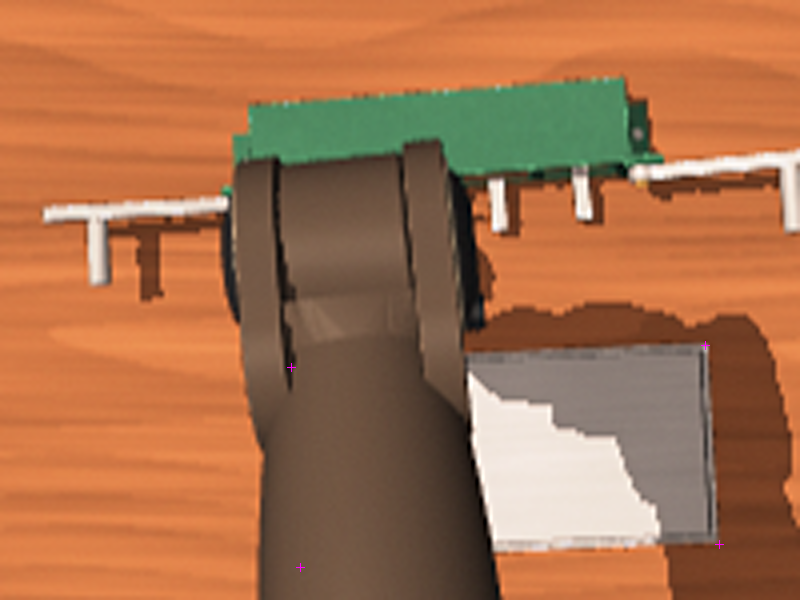

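View pics/ps2.png

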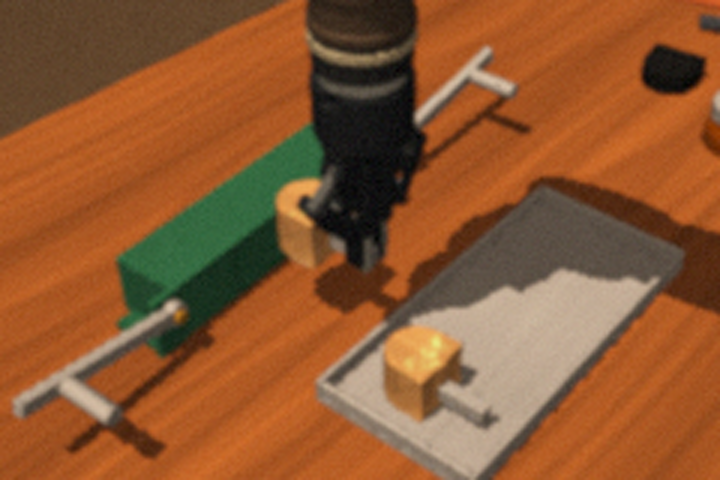

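Form1 stands in the tray, form2 is held level, and the tray is where I fitted it. The form2 descent tripped the 12 N limit slightly high, but the grip is fine. Placing form2 and pulling form3.

```bash
python3 place.py 2; python3 pull.py 3; 
```

```text
over t33.7 F [ 0.2  0.2 -0.7] tcp [0.4084 0.022  0.1052] op 0.0098
set True t34.6 F [-1.2  1.1  5.2] tcp [0.4084 0.0221 0.035 ] op 0.0098
away t35.5 F [-0.3 -0.4 -0.4] tcp [0.407  0.0218 0.1293] op 0.0303
True
down t37.3 F [-2.4 -1.3  5.6] tcp [ 0.6278 -0.0035  0.0347] op 0.0258
grip t37.6 F [-2.1  0.3  5.9] tcp [ 0.6281 -0.0033  0.0351] op 0.0102
pulled True t38.1 F [-2.7 -0.5  4.8] tcp [ 0.6264 -0.0037  0.0349] op 0.0100
lifted t39.0 F [-0.3 -0.5  0.1] tcp [ 0.5439 -0.0118  0.0998] op -0.0001
```

View pics/pt3.png

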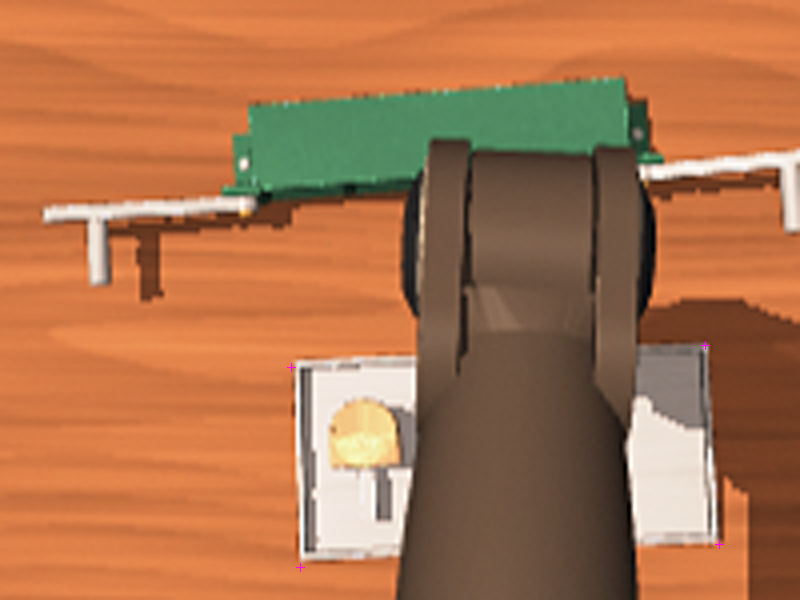

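View pics/ps3.png

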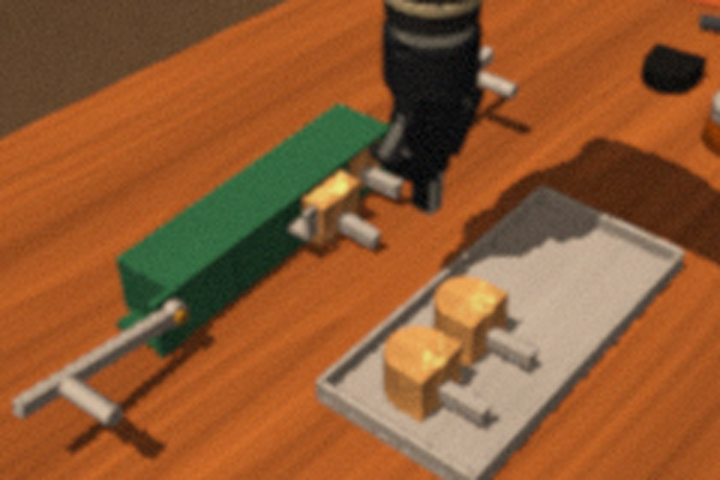

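The pull of form3 stopped early on the force limit. The lift that followed then slid it out of the grip, so it is now half out of its bay (side zoom about 335,210). Moving the arm aside to look.

```bash
python3 - <<'E'
from h import *
ctrl.move_l(readout.state()["tcp_pos"]+[0,0,.1],v=.3)
p=readout.state()["tcp_pos"]
ctrl.movep([.35,-.28,.25],best(0,[.35,-.28,.25])); log()
s=snapshot("top");save(s,"tC",(260,150,390,245),6)
s=snapshot("side");save(s,"sC",(240,150,370,245),6)
E
```

```text
t40.9 F [ 0.6 -0.2 -0.7] tcp [ 0.3504 -0.2796  0.2494] op -0.0002
```

View pics/tC.png

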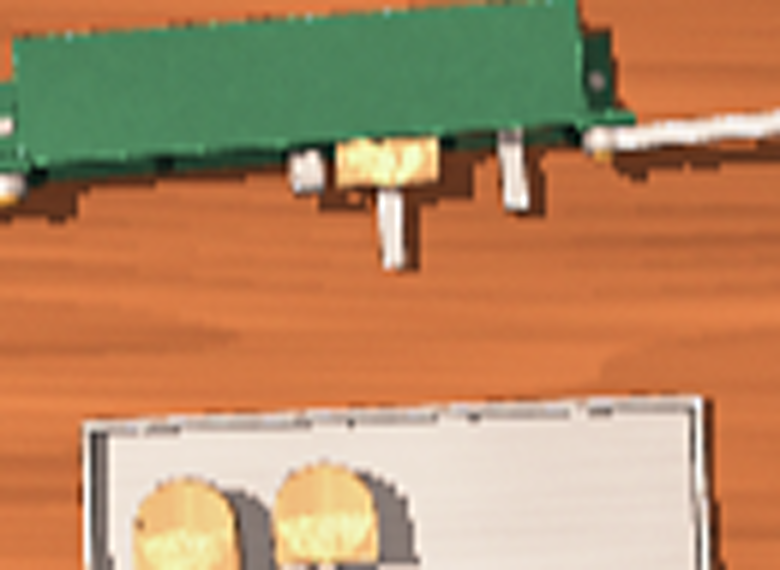

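View pics/sC.png

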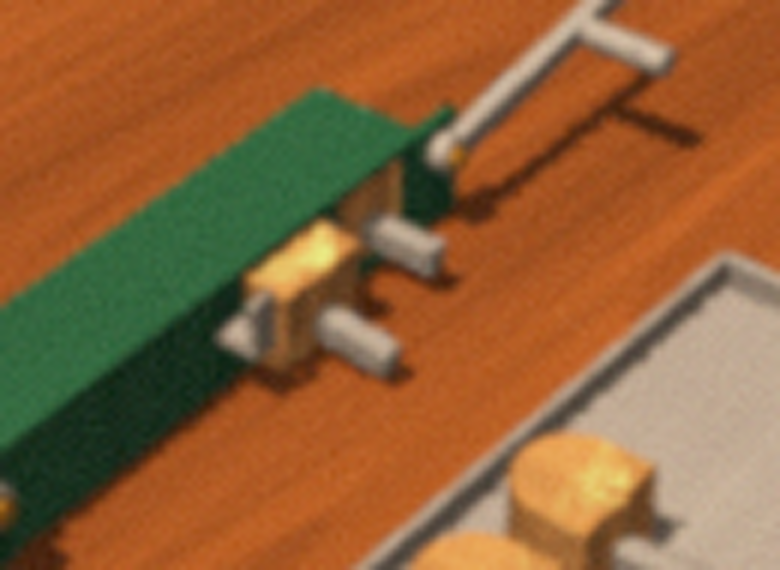

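Form3 sits upright, about 25 mm out, with its tang from zoom (390,190) to (395,268) in the top view. Locating the tang and regrasping it near its tip.

```bash
cat > reg3.py <<'E'
from h import *
st=snapshot("top");ss=snapshot("side")
def onz(s,u,z): return least_squares(lambda p:(proj(s,[(p[0],p[1],z)])-u).ravel(),[.6,0]).x
c,sn=np.cos(R[2]),np.sin(R[2])
def loc(p): d=p-R[:2]; return np.array([c*d[0]+sn*d[1],-sn*d[0]+c*d[1]])
U=lambda b,a,f:np.array([b[0]+a[0]/f-.5,b[1]+a[1]/f-.5])
for n,s,b,a in(("tip",st,(260,150),(396,267)),("base",st,(260,150),(391,190)),("tipS",ss,(240,150),(390,352)),("baseS",ss,(240,150),(330,312))):
    p=onz(s,U(b,a,6),.027); print(n,p.round(4),loc(p).round(4))
E
python3 reg3.py
```

```text
tip [ 0.5959 -0.0072] [-0.0626 -0.0413]
base [ 0.6359 -0.0039] [-0.0224 -0.0417]
tipS [ 5.927e-01 -1.000e-04] [-0.0651 -0.0339]
baseS [ 0.6317 -0.0022] [-0.0264 -0.0396]
```

```bash
cat > pull3.py <<'E'
from h import *
y=-.041;x=-.051
fingers.command_gripper(.026,80)
O=best(R[2],rw(x,y,.1))
ctrl.movep(rw(x,y,.12),O); print(ctrl.move_l(rw(x,y,.030),v=.12,force_limit=15)); log("down")
fingers.command_gripper(0,80); log("grip")
z=readout.state()["tcp_pos"][2]
hit=ctrl.move_l(rw(-.105,y,z+.0005),v=.08,force_limit=30); log("pulled %s"%hit)
if not hit:
    ctrl.move_l(rw(-.115,y,.10),v=.15); log("lifted")
s=snapshot("top");save(s,"pt3b",(200,130,400,280),4,proj(s,w(T,[(x,yy,.022) for x in(-.076,.076) for yy in(-.16,.16)])))
s=snapshot("side");save(s,"ps3b",(180,130,420,290),3)
E
python3 pull3.py
```

```text
False
down t43.8 F [-0.  -0.5  0.5] tcp [ 0.6079 -0.006   0.0308] op 0.0261
grip t44.1 F [-0.6 -0.6  6. ] tcp [ 0.6081 -0.0059  0.0313] op 0.0094
pulled False t44.9 F [ 0.1 -0.  -0.6] tcp [ 0.554  -0.0109  0.0319] op 0.0098
lifted t45.5 F [ 0.1 -0.  -1. ] tcp [ 0.5438 -0.0118  0.0995] op 0.0095
```

View pics/pt3b.png

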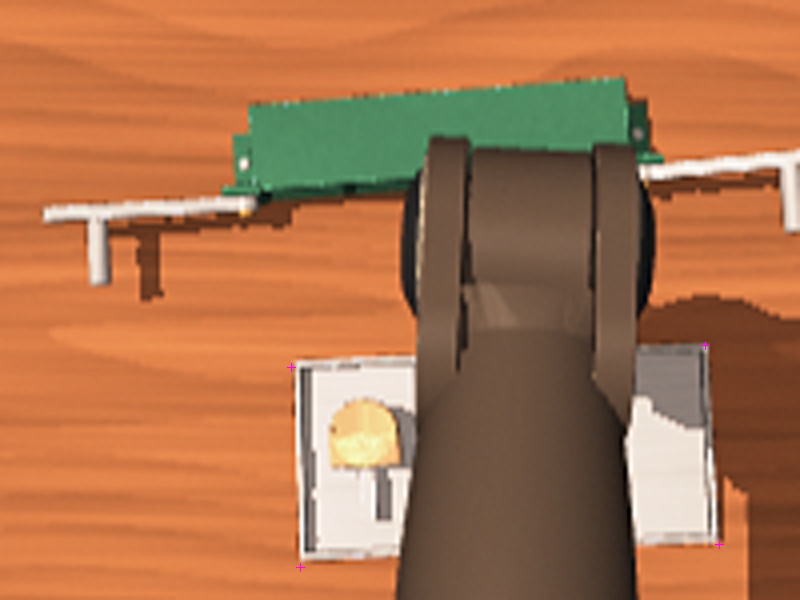

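View pics/ps3b.png

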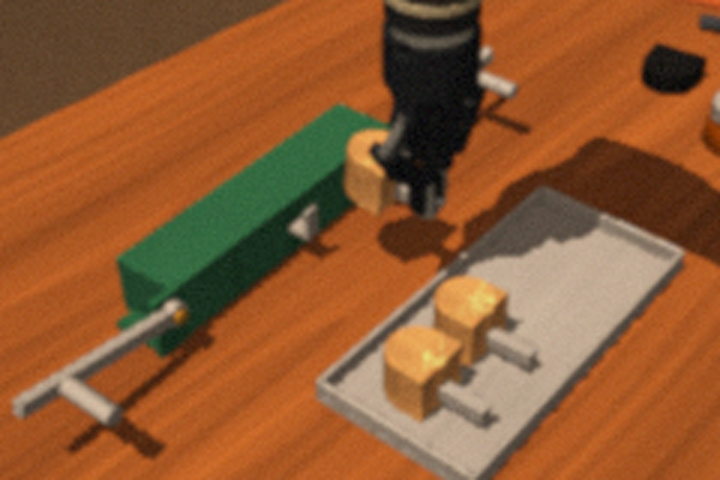

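Form3 is held level now, forms 1 and 2 stand in the tray, and the tray is in place. I'm fixing the pull script to keep the height relative to the grasp and not lift if it hits. Then I'll place form3 and pull form4.

```bash
sed -i 's/^ctrl.move_l(rw(-.028,y,.031),v=.03)/z=readout.state()["tcp_pos"][2]/; s/rw(-.105,y,.031),v=.10,force_limit=25/rw(-.105,y,z+.0005),v=.10,force_limit=30/; s/^ctrl.move_l(rw(-.115/if not hit: ctrl.move_l(rw(-.115/' pull.py; python3 place.py 3; python3 pull.py 4
```

```text
over t46.4 F [ 0.2  0.4 -0.8] tcp [ 0.4134 -0.048   0.1052] op 0.0099
set True t47.4 F [-1.6 -0.6  7.2] tcp [ 0.4132 -0.0481  0.0333] op 0.0100
away t48.3 F [-0.  -0.2 -0.1] tcp [ 0.4121 -0.048   0.1293] op 0.0302
False
down t50.3 F [ 0.1 -0.4  0.1] tcp [ 0.6369 -0.0695  0.031 ] op 0.0260
grip t50.6 F [-1.3 -0.8  5.1] tcp [ 0.6372 -0.0695  0.0313] op 0.0104
pulled False t51.5 F [-0.2 -0.7 -1.6] tcp [ 0.5602 -0.0766  0.0317] op 0.0103
lifted t52.1 F [-0.1 -0.4 -1.1] tcp [ 0.5499 -0.0775  0.0995] op 0.0104
```

View pics/pt4.png

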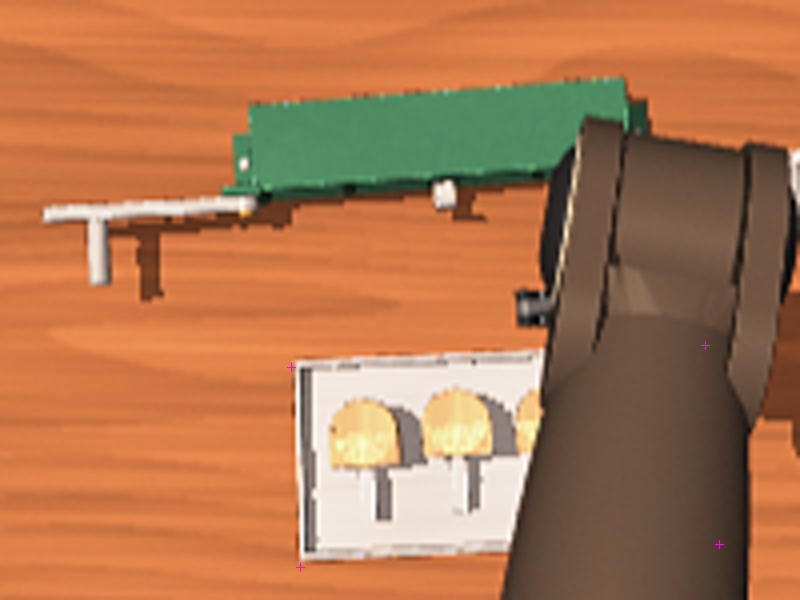

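View pics/ps4.png

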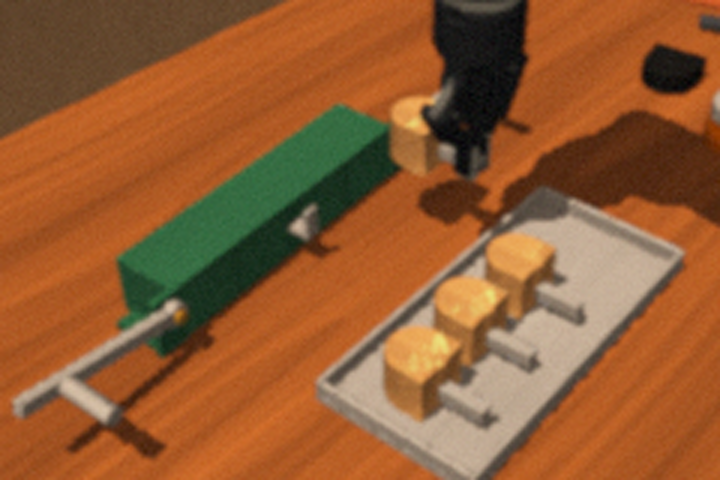

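Form4 is held level and the three others stand side by side. Placing form4, then closing the right bar and looking.

```bash
cat > closebar.py <<'E'
import sys
from h import *
sd=int(sys.argv[1])
p=pin(sd,2.98); O=best(R[2],p)
fingers.command_gripper(.034,30)
ctrl.movep(p+[0,0,.09],O); print(ctrl.move_l(p,v=.12,force_limit=12)); log("at")
fingers.command_gripper(.0,30); log("grip")
arc(sd,2.95,1.6,6); log("1.6")
arc(sd,1.6,.3,6); log(".3")
for th in(.2,.1,.03):
    h=ctrl.move_l(pin(sd,th),v=.06,force_limit=20)
    if h: break
log("low %s"%h)
fingers.command_gripper(.034); ctrl.dwell(.3); ctrl.move_l(readout.state()["tcp_pos"]+[0,0,.1],v=.2); log("up")
E
python3 place.py 4; python3 closebar.py -1; python3 - <<'E'
from h import *
s=snapshot("top");save(s,"tD",(200,130,400,280))
s=snapshot("side");save(s,"sD",(180,130,420,290),3)
E
```

```text
over t53.1 F [ 1.1 -0.1 -1.5] tcp [ 0.4185 -0.1179  0.1051] op 0.0103
set True t54.0 F [-0.3  1.2  4.7] tcp [ 0.4181 -0.1178  0.0316] op 0.0103
away t55.0 F [-0.7  0.2 -0.5] tcp [ 0.4172 -0.1177  0.1292] op 0.0303
False
at t57.0 F [ 0.1 -0.3  0.7] tcp [ 0.6343 -0.225   0.0699] op 0.0341
grip t57.3 F [-1.5  4.4  5.3] tcp [ 0.6345 -0.2244  0.0702] op 0.0146
1.6 t59.5 F [-5.  -2.3 21.3] tcp [ 0.6247 -0.1198  0.166 ] op 0.0147
.3 t61.6 F [ 1.  -1.1 -0. ] tcp [ 0.6136 -0.0104  0.0835] op 0.0146
low False t62.6 F [-1.6  3.4  2.1] tcp [ 0.6131 -0.0049  0.0542] op 0.0145
up t63.8 F [-0.6  0.   0.3] tcp [ 0.6131 -0.0054  0.1535] op 0.0339
```

View pics/tD.png

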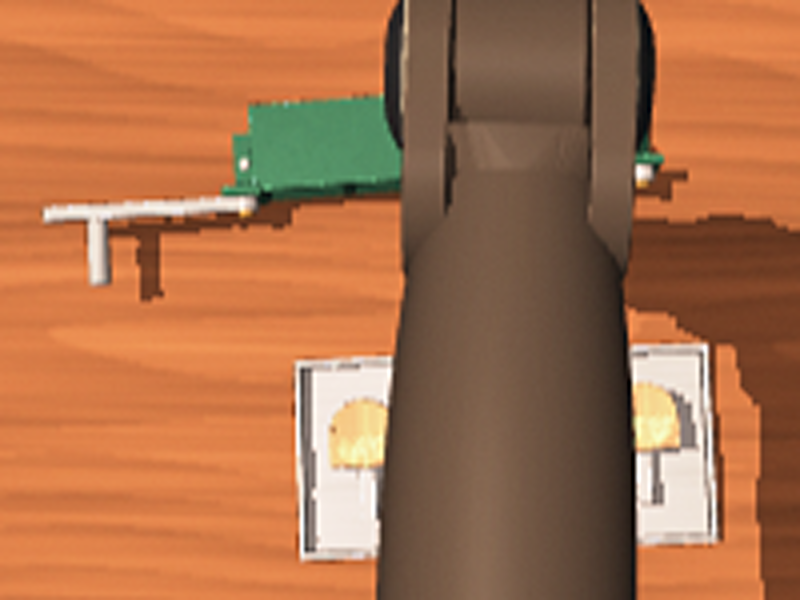

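View pics/sD.png

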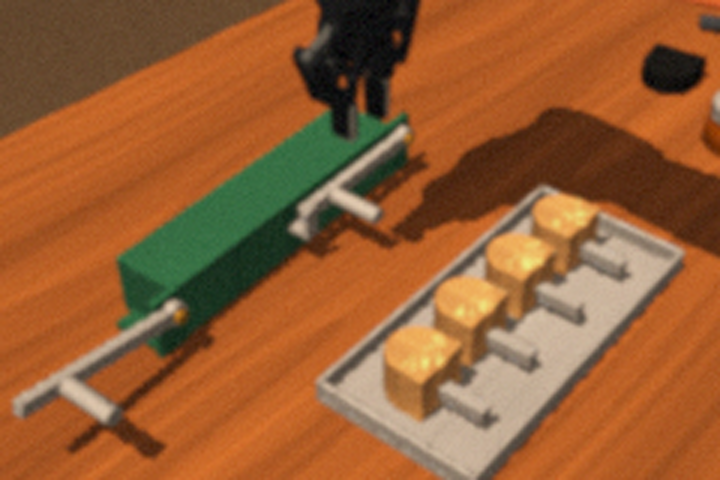

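All four forms are in the tray and the right bar is down. Closing the left bar, then touching each pin gently from above to check its height (level means pin top at 52 mm, TCP about 74 mm).

```bash
python3 closebar.py 1; python3 - <<'E'
from h import *
fingers.command_gripper(0,30)
for sd in(1,-1):
    p=rw(-.045,sd*.041,.1); O=best(R[2],p)
    ctrl.movep(p+[0,0,.03],O); h=ctrl.move_l(p+[0,0,-.032],v=.03,force_limit=6); log("touch %d %s"%(sd,h))
    ctrl.move_l(p+[0,0,.04],v=.2)
q=np.array([.25,-.3,.28]); ctrl.movep(q,best(0,q)); log()
s=snapshot("top");save(s,"tE",(200,130,400,280))
s=snapshot("side");save(s,"sE",(180,130,380,280),4);
s=snapshot("top");save(s,"tEf")
E
```

```text
False
at t66.2 F [ 0.5  0.4 -0.2] tcp [0.5858 0.296  0.0697] op 0.0336
grip t66.5 F [-0.1  3.2  3.1] tcp [0.5858 0.2971 0.0702] op 0.0144
1.6 t68.7 F [-2.   1.7 14.6] tcp [0.5966 0.1904 0.1659] op 0.0147
.3 t70.8 F [ 6.1  2.6 -0.2] tcp [0.6061 0.0812 0.0826] op 0.0151
low True t71.7 F [-0.3  0.2  4.8] tcp [0.6066 0.0772 0.0544] op 0.0146
up t72.9 F [ 0.3  0.6 -1.2] tcp [0.6079 0.0782 0.155 ] op 0.0338
touch 1 True t75.3 F [ 0.3 -0.3  4.1] tcp [0.6057 0.0764 0.0739] op -0.0003
touch -1 True t77.9 F [-0.5  0.3  4.2] tcp [ 0.6133 -0.0053  0.0739] op -0.0000
 t80.1 F [ 0.7  0.3 -0.5] tcp [ 0.2505 -0.2999  0.2796] op 0.0001
```

View pics/tEf.png

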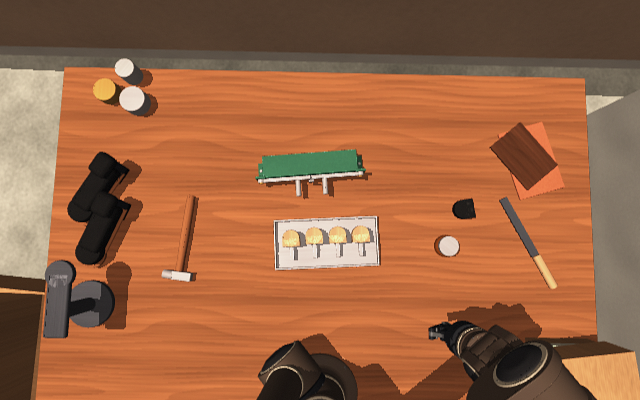

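View pics/tE.png

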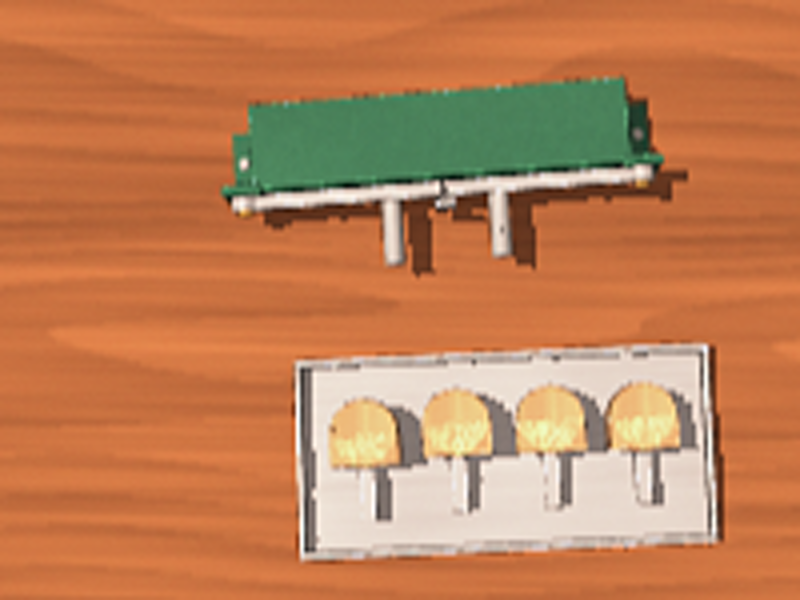

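View pics/sE.png

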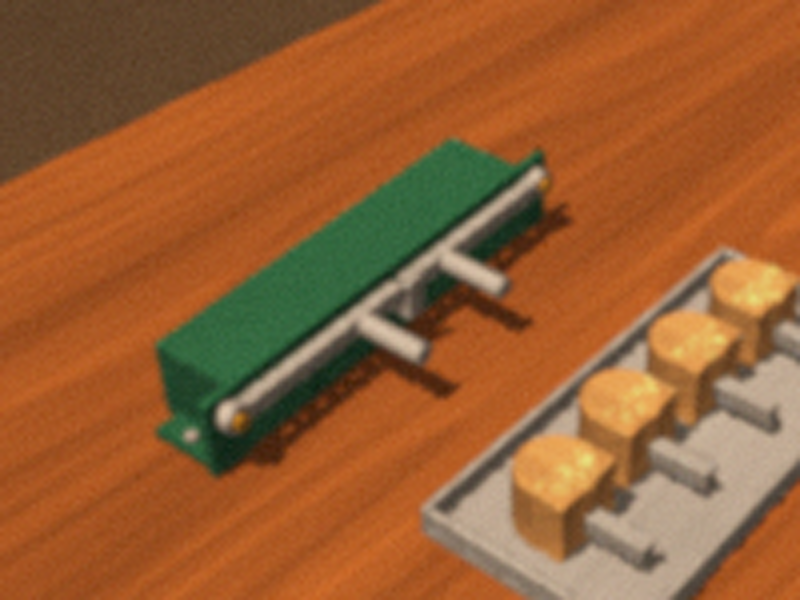

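Both bars are level in the keeper: the touches read TCP z 73.9 mm on both, and the pictures match the first ones. The four forms stand apart on the tray floor, and hammer, jar and heel have not moved. Handing in.

```bash
python3 -c "
from h import *
log(); print(ctrl.sign_off())"
```

```text
t80.3 F [ 0.6  0.2 -0.1] tcp [ 0.2506 -0.2998  0.2796] op 0.0002
the job is handed in; nothing more can be done
None
```

I handed the job in at about 80 s of the 192 s allowed. All four forms stand separately on the tray floor, and both bars are back down in the keeper. The sign-off reports no verdict.

**Work done:** I folded both bars outward, pulled the four forms out by their tangs, set them side by side in the tray, and swung both bars back.

**Problems on the way:**
- **Tray:** it was knocked roughly 5 cm to the left during the first pull. I measured its position again before placing anything.
- **Force limit:** coming down on form2 and form3, the gripper stopped about 5 mm high on my 12 N limit. The cause may have been a light touch on the keeper; I didn't confirm it.
- **Form3:** its first pull stopped on the force limit. My script lifted anyway, and form3 slid out of the grip while half out of its bay. I found it again, gripped it near the end of its tang, and placed it normally.
- **Left bar:** a 20 N force limit also stopped its last step down, about 2 mm above level. It dropped the rest of the way when I let go.

**Last checks:**
- **Bars:** a light touch on top of each bar's pin read 73.9 mm on both sides; a fully lowered bar should read about 74 mm.
- **Forms and tray:** the final pictures show the forms upright, well inside the tray walls and not overlapping, with the tray flat.
- **Other items:** the hammer, jar and heel show where they were in the first picture.
- **Arm:** it was clear of everything.

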